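# Push a printed frame into a squaring jig and close the jaw

### The arm

A 6-joint arm with a two-finger parallel gripper is mounted at the origin on the work surface. World frame = base frame: x ahead of the robot, y to its left, z up, the work surface at z = 0. Lengths are in mm, angles in rad, forces in N, time in s.
With the tool pointing down it reaches from about 350 to 950 mm from the base axis. Payload 17.4 kg.
Tool frame: the origin (TCP) lies midway between the tips of the shut fingers; the grasp point (between the pads) lies 19 mm behind it; z points along the fingers, y is the line along which they close (so a half turn about z gives the same grasp; the last joint's range is limited). The gripper opens to 93 mm and grips with 3 to 60 N. Pads are 15 mm wide; open, the fingers measure 128 mm over their backs; the gripper's body (75 mm by 188 mm) begins 65 mm behind the grasp point.
Start: joints at [-1.381, 0.116, 1.442, -0, 1.584, -0.038], TCP at [152.428, -657.57, 218.646] pointing down, gripper open.
Joint ranges: [-2.83, 2.83], [-0.83, 2.19], [0.07, 2.5], [-1.14, 4.28], [0.01, 3], [-2.97, 2.97]. Speed limits (rad/s): [1.89, 1.89, 2.22, 3.14, 3.14, 3.14].

### API

Orientations are given as a unit quaternion [w, x, y, z].
In Python, from station import arm gives the robot as it stands.
- The arm moves only by the tool step_arm, never from a script. Its argument "plan" is a list that holds one entry, the list of rows, each a list of 7 numbers: the shift along the tool's x, y, z normalised to -1 to 1, where 1 is 120 mm, then the turn, a rotation vector about the tool's x, y, z normalised to -1 to 1, where 1 is 180 degrees, then the opening, from -1 (shut) to 1 (fully open). A call has exactly 8 rows; each row is the pose to reach, as a shift and turn from the pose commanded when the call began, along the tool's axes at that moment, turning the shorter way round; what a row does not reach only later rows make up. A row lasts 1/8 s, in which the tool goes at most 62.5 mm and 10.7 degrees, less where a joint would pass 70% of its speed; a pose out of reach is approached as far as the arm can. A call with a number of a shift or a turn outside -1 to 1 is refused whole. A call with a gripper value outside its range is refused whole. The fingers move at their own pace and stop on an object; "squeeze" is the grip in N (left out, the last holds). Time passes only in rows, so rows that repeat a pose let the fingers close, or fill a call up. It gives the time, the measured TCP pose, the force, the opening and the grip force at its end, in the units of the state.
- arm.get_state(): the state, without advancing time (a new reading comes with each control period).
- arm.snapshot(name): name is "scene" or "top" or "wrist"; returns the picture (420x560x3 uint8, red, green, blue); there is no depth.
- arm.get_calibration(name): a dict with "mtx" (3x3 intrinsics, pixels), "position" and "rotation" of the camera in the world. Camera axes: x right, y down, z forward; pixel columns grow to the right and rows downward; lengths in mm; the calibration is good to about 2 mm. A picture is of the moment at which its call begins: read the wrist's pose just before it. get_calibration takes no time and is no camera call; for the wrist camera it gives the pose at the moment of the call.
- arm.finish_job(): hands the job in; it is judged then, once.
The state is a dict: "time": time; "joint_pos": joint angles; "qd": joint speeds; "joint_efforts": joint torques, N m; "tool_pos": TCP position; "tool_rot": TCP orientation; "force": force on the tool from outside, world axes, zero at the start; "wrist_torque": the same for the moment, N m; "finger_gap": opening from 0.0 (shut) to 1.0 (fully open); "grasp_force": force on a finger pad.
Only numpy, scipy, OpenCV 4.12 (cv2) and the standard library are available. Lean on these libraries where they do the work, as an engineer would, in place of code of your own. Each camera call takes 0.05 s, during which the arm holds its last target. There are 200 camera calls.

### The job

Push the yellow printed frame along the desk into the corner of the aluminium squaring jig, so that one long side lies flush against the long fence and one short side flush against the short end stop, and push the red sliding jaw up until it touches the frame, so that the frame is boxed in square. Do not pick the frame up: it slides flat on the desk all the way, never lifted or tipped. Leave the sanding block, glue jar, screwdriver and orange tile where they are.

Things in the scene. Friction and masses are not known exactly. Their poses are not given: they have to be found in the camera images.
- frame: Loose yellow plastic ring frame, about 100 g: 80 mm along its x, 110 along its y, 20 high. Walls 10 mm thick; corner bosses of radius 12 mm centred 28 (x) and 43 mm (y) from the middle. The 60 by 90 mm opening goes through to the desk: closed fingertips fit in. Origin: centre of underside. Starts on the jig's open side, up to 25 degrees askew; a half turn makes no difference. Slides with about 1 N.
- jig: Aluminium jig fixed to the desk: two bars 22 mm high. Origin: inner corner where the bars' faces meet, at desk height; z up. Long fence: face at x = 0, 22 mm thick to +x, from y = +20 to -270 mm. Short end stop: face at y = 0, 20 mm thick to +y, from x = 0 to -60 mm. The quarter x < 0, y < 0 is bare desk.
- seat (a point): Where the frame's origin lies when it is seated in the jig's corner, long side on the long fence: jig x = -40, y = -55 mm, desk height. Axes parallel to the jig's.
- jaw (a joint): Travel in m of the red jaw along the long fence towards the end stop (jig +y). Its face that meets the frame is at jig y = -200 mm + travel. 0 is fully open; starts at 0 to 0.03, touches a seated frame at 0.09, range ends at 0.11. Friction about 2 N; stays where left.
- jaw_back (a point): Centre of the red jaw's flat outer face, to be pushed towards jig +y: 45 mm wide along jig x (from 1 to 46 mm in front of the long fence's face), from 2 to 32 mm above the desk; this point is 23.5 mm in front of the fence and 17 mm up. The jaw is 25 mm thick along jig y. Axes parallel to the jig's.
- block: Loose cork sanding block 45 by 75 by 28 mm, to the left of the jig; leave alone. Origin: centre of its underside.
- jar: Loose glue jar with blue cap, 42 mm wide, 60 mm high, to the left of the jig; leave alone. Origin: centre of its underside.
- driver: Loose screwdriver lying on the desk to the right of the jig's jaw, handle towards the robot, along its own x; leave alone. Origin: below its middle.
- tile: Loose orange plastic tile 25 by 45 by 5 mm, behind the long fence; leave alone. Origin: centre of its underside.
Mind the look-alikes: they are no part of the job. There is more than one size of the frame; the job needs the smallest.

How it is judged (in metres and radians):
At the end, for the whole second after the job is handed in: The frame lies flat and at rest, within 3 mm of its place against both the long fence and the end stop and within 0.04 rad of square, its long side along the long fence; the jaw is at rest within 3 mm of its place touching the seated frame (x of frame in the frame of jig between -0.043 and -0.037 m and y of frame in the frame of jig between -0.058 and -0.052 m and angle between the x axis of frame and the x axis of jig, either way round below 0.04 rad and height (world z) of frame below 0.003 m and angle between frame's own z axis and vertical below 0.05 rad and linear speed of frame below 0.01 m/s and value of joint jaw above 0.087 m and velocity of joint jaw between -0.01 and 0.01 m/s).
It fails at once if the frame is lifted more than 8 mm off the desk or tipped by more than 0.15 rad (height (world z) of frame above 0.008 m or angle between frame's own z axis and vertical above 0.15 rad).
It fails at once if the cork sanding block is moved by more than 15 mm (distance of block from where it was at the start of the episode above 0.015 m).
It fails at once if the glue jar is moved by more than 15 mm (distance of jar from where it was at the start of the episode above 0.015 m).
It fails at once if the screwdriver is moved by more than 15 mm (distance of driver from where it was at the start of the episode above 0.015 m).
It fails at once if the orange tile is moved by more than 15 mm (distance of tile from where it was at the start of the episode above 0.015 m).
It also fails if it takes over 51 s, if anything falls off the work surface, if the arm or the gripper's body presses on something with over 40 N, if the wrist force passes 120 N, or if a joint passes its speed limit or range.

## Working session

There is one attempt and no reset: what is moved stays moved. The work goes in short steps, Python scripts to look and compute and a tool call to move; the robot and the scene stay as the last step left them, time stands still between calls to the robot, and variables do not carry over. Pictures are saved under pics/ and viewed, at most 10 in all, crops included, and the job is handed in when it is done.

Besides the shell and the picture viewer there is one more tool, called after "Request:" in YAML: its name, and indented under it one key for each argument. step_arm: Moves the arm, as the interface text tells. Its arguments: {"type":"object","properties":{"plan":{"type":"array","items":{"type":"array","items":{"type":"array","items":{"type":"number"}}}},"squeeze":{"type":"number"}},"required":["plan"]}

```bash
mkdir -p pics; python3 - <<'E'
from station import arm
import cv2
for n in("scene","top"):
    im=arm.snapshot(n); cv2.imwrite(f"pics/{n}0.png",im[:,:,::-1]); c=arm.get_calibration(n); print(n,c)
s=arm.get_state(); print(s)
E
```

```text
scene {'mtx': array([[506.56583522,   0.        , 277.55600342],
       [  0.        , 506.56583522, 214.7687498 ],
       [  0.        ,   0.        ,   1.        ]]), 'position': array([821.18110509, 503.39208576, 850.97260901]), 'rotation': array([-0.07471894,  0.25070562,  0.92370261, -0.27988793])}
top {'mtx': array([[388.92157599,   0.        , 283.53384674],
       [  0.        , 388.92157599, 212.71730839],
       [  0.        ,   0.        ,   1.        ]]), 'position': array([506.29686901,  50.57789802, 868.66769301]), 'rotation': array([ 0.02044766, -0.70130647,  0.71255403, -0.00422966])}
{'time': 0.1, 'joint_pos': array([-1.38081066e+00,  1.16442650e-01,  1.44215445e+00, -1.48891594e-05,
        1.58404522e+00, -3.77857734e-02]), 'qd': array([-0.0002193 ,  0.00073699, -0.00123608, -0.00049254,  0.00148107,
        0.0008824 ]), 'joint_efforts': array([ 3.74294628e-03, -7.22895312e+01, -6.23866653e+01,  7.82872341e-02,
        2.28195690e-02, -6.65614652e-05]), 'tool_pos': array([ 152.38185377, -657.38918541,  218.00322794]), 'tool_rot': array([-5.22746013e-04,  9.93521902e-01,  1.13639586e-01, -4.73234982e-05]), 'force': array([-0.3661145 , -1.21295008, -0.6625687 ]), 'wrist_torque': array([ 0.03502992, -0.04285966, -0.01930079]), 'grasp_force': 0.0, 'finger_gap': 0.9989870176253542}
```

View pics/top0.png

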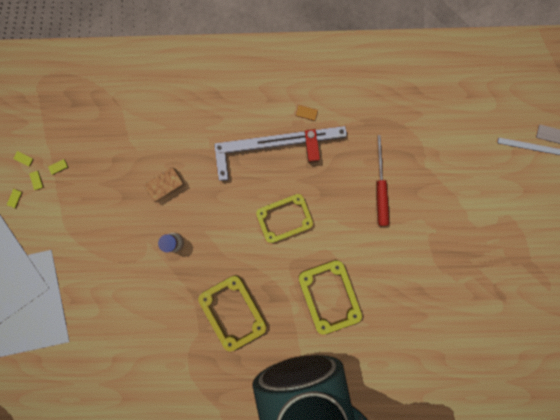

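View pics/scene0.png

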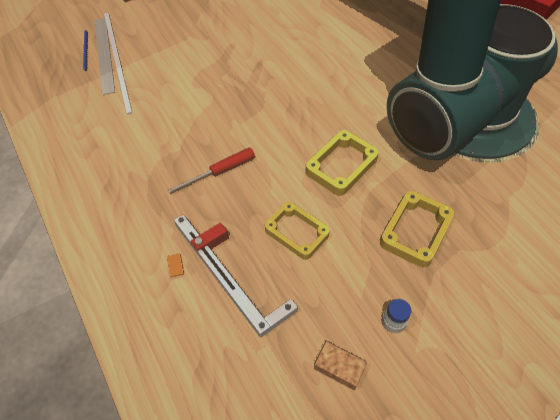

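The top view shows the small frame at (285,219), the jig corner near (228,152), the jaw at (312,147) and the driver at (382,195). The fence runs right from the corner, so jig +x is roughly world +x (up) and jig +y is roughly world +y (left).

```bash
cat > h.py <<'E'
import numpy as np, cv2
from scipy.spatial.transform import Rotation as R
from station import arm
def rot(q): return R.from_quat(np.roll(q,-1))
def ray(c,px,z):
    px=np.atleast_2d(px).astype(float); d=np.c_[px,np.ones(len(px))]@np.linalg.inv(c["mtx"]).T
    d=rot(c["rotation"]).apply(d); p=c["position"]; return (p+d*((z-p[2])/d[:,2])[:,None])[:,:2]
def blobs(im,lo,hi,amin):
    m=cv2.inRange(cv2.cvtColor(im,cv2.COLOR_RGB2HSV),lo,hi)
    return [c[:,0] for c in cv2.findContours(m,cv2.RETR_EXTERNAL,cv2.CHAIN_APPROX_NONE)[0] if cv2.contourArea(c)>amin]
def rects(im,cal,lo,hi,amin,z):
    out=[]
    for c in blobs(im,lo,hi,amin):
        (x,y),(w,h),a=cv2.minAreaRect(ray(cal,c,z).astype(np.float32))
        if w>h: w,h,a=h,w,a-90      # a: direction of short side
        out.append((round(x,1),round(y,1),round(w,1),round(h,1),round((a+90)%180-90,1)))
    return out
E
python3 - <<'E'
from h import *
for n in("top","scene"):
    im=cv2.imread(f"pics/{n}0.png")[:,:,::-1].copy(); c=arm.get_calibration(n)
    print(n,"yellow",rects(im,c,(22,150,80),(34,255,255),300,20))
    print(" red",rects(im,c,(0,170,80),(6,255,255),100,32))
    print(" grey",rects(im,c,(0,0,110),(180,45,255),300,22))
    for b in blobs(im,(0,0,110),(180,45,255),300):
        p=ray(c,b,22); 
        if abs(p[:,0].mean()-640)<120 and abs(p[:,1].mean()-80)<150:
            print(np.round(ray(c,cv2.approxPolyDP(b,2.5,True)[:,0],22)).tolist())
    hs=cv2.cvtColor(im,cv2.COLOR_RGB2HSV)
    for p in ([(285,140),(226,165),(305,131),(312,150)] if n=="top" else []): print(p,hs[p[1],p[0]])
E
```

```text
top yellow [(319.7, 184.8, 104.5, 142.9, -61.4), (352.9, -27.3, 103.6, 143.4, -71.2), (523.8, 68.2, 80.1, 109.0, 20.0)]
 red [(553.2, -142.3, 22.6, 95.1, -88.0), (680.2, 6.2, 24.4, 65.9, -82.9)]
 grey [(386.5, 621.2, 151.0, 306.5, -89.4), (671.9, -461.6, 13.4, 133.6, -12.1), (662.5, 116.9, 81.8, 199.1, 6.6), (967.6, -388.1, 55.9, 175.2, -1.7)]
[[710.0, 22.0], [692.0, 216.0], [612.0, 210.0], [614.0, 193.0], [674.0, 194.0], [690.0, 31.0], [699.0, 22.0], [692.0, 126.0]]
(285, 140) [125  12 126]
(226, 165) [158  10 103]
(305, 131) [  4 168 144]
(312, 150) [  2 186 155]
scene yellow [(525.8, 70.0, 79.9, 110.9, 19.8), (318.8, 182.3, 102.0, 142.1, -61.4), (352.1, -29.7, 102.9, 140.9, -71.6)]
 red [(683.6, 6.2, 24.2, 67.4, -83.4), (560.1, -134.1, 26.3, 99.2, -89.3), (-408.0, -175.7, 64.7, 70.4, -30.5)]
 grey [(664.9, 117.0, 83.4, 205.4, 6.7), (674.8, -581.5, 54.5, 389.5, -12.1)]
[[714.0, 21.0], [694.0, 224.0], [616.0, 213.0], [618.0, 192.0], [674.0, 198.0], [695.0, 19.0], [701.0, 23.0], [689.0, 121.0], [694.0, 125.0], [706.0, 25.0]]
```

```bash
python3 - <<'E'
from h import *
for n in("top","scene"):
    im=cv2.imread(f"pics/{n}0.png")[:,:,::-1].copy(); c=arm.get_calibration(n)
    P=np.vstack([q for b in blobs(im,(0,0,85),(180,60,255),60) for q in [ray(c,b,22)] if abs(q[:,0].mean()-670)<70 and abs(q[:,1].mean()-60)<150])
    th=np.radians(6.0); o=np.array([674,195.])
    for it in range(4):
        ex=np.array([np.cos(th),np.sin(th)]); ey=np.array([-ex[1],ex[0]]); L=np.c_[(P-o)@ex,(P-o)@ey]
        def fit(m,k):
            q=L[m]; a=np.polyfit(q[:,1-k],q[:,k],1); r=q[:,k]-np.polyval(a,q[:,1-k]); g=abs(r)<2; return np.polyfit(q[g,1-k],q[g,k],1),g.sum()
        out=fit((abs(L[:,0]-22)<6)&(L[:,1]<10)&(L[:,1]>-245),0)
        inn=fit((abs(L[:,0])<6)&(L[:,1]<-8)&(L[:,1]>-135),0)
        st=fit((abs(L[:,1])<6)&(L[:,0]<-8)&(L[:,0]>-52),1)
        so=fit((abs(L[:,1]-20)<6)&(L[:,0]<10)&(L[:,0]>-52),1)
        th-=np.arctan((out[0][0]+inn[0][0])/2); 
        o=o+ex*((inn[0][1]+out[0][1]-22)/2)+ey*((st[0][1]+so[0][1]-20)/2)
    print(n,"theta",np.degrees(th),"corner",o,out,inn,st,so,"y extent",L[:,1].min(),L[:,1].max(),L[:,0].min())
    ex=np.array([np.cos(th),np.sin(th)]); ey=np.array([-ex[1],ex[0]])
    for b in blobs(im,(0,170,80),(6,255,255),100):
        q=ray(c,b,32)-o; q=np.c_[q@ex,q@ey]
        if abs(q[:,0].mean())<60 and q[:,1].max()<-100: print(" jaw jig x",q[:,0].min(),q[:,0].max(),"y",np.percentile(q[:,1],[2,98]))
    for z,p in ((20,(525,69)),): print(" frame in jig",(np.array(p)-o)@ex,(np.array(p)-o)@ey)
E
```

```text
top theta 6.034566911232349 corner [672.02971233 197.70114572] (array([-5.72278381e-03,  2.16471354e+01]), np.int64(105)) (array([0.00572278, 0.35286463]), np.int64(58)) (array([0.00847855, 0.04112868]), np.int64(20)) (array([3.50722289e-04, 1.99588712e+01]), np.int64(28)) y extent -270.0911387847693 21.330898457333387 -61.0469138492933
 jaw jig x -45.07146230320931 20.831529827479095 y [-203.50548245 -179.45364527]
 frame in jig -159.74512088269404 -112.53096272740817<stdin>:9: RankWarning: Polyfit may be poorly conditioned
<stdin>:9: RankWarning: Polyfit may be poorly conditioned
Traceback (most recent call last):
TypeError: expected non-empty vector for x
```

Top fit: the jig is at 6.0° with its corner near (672.5,198), and all the extents match the given sizes. The frame is at (525,69) at 20°, and the jaw has travelled about 20 mm. Next I travel above the frame.

Request:
step_arm:
  plan:
    - [[0.12,-0.15,0,0,0,0,-1],[0.25,-0.3,0,0,0,0,-1],[0.37,-0.45,0,0,0,0,-1],[0.5,-0.6,0,0,0,0,-1],[0.62,-0.72,0,0,0,0,-1],[0.75,-0.87,0,0,0,0,-1],[0.85,-1,0,0,0,0,-1],[0.85,-1,0,0,0,0,-1]]
  squeeze: 10

```text
time: 1.1
tool_pos: [225.4, -516.6, 219.0]
tool_rot: [0.0, 0.993, 0.114, 0.0]
force: [0.1, 0.0, 0.1]
finger_gap: 0.192
grasp_force: 0.0
```

Request:
step_arm:
  plan:
    - [[0.12,-0.15,0,0,0,0,-1],[0.25,-0.3,0,0,0,0,-1],[0.37,-0.45,0,0,0,0,-1],[0.5,-0.6,0,0,0,0,-1],[0.62,-0.72,0,0,0,0,-1],[0.75,-0.87,0,0,0,0,-1],[0.85,-1,0,0,0,0,-1],[0.85,-1,0,0,0,0,-1]]

```text
time: 2.1
tool_pos: [297.6, -376.7, 218.9]
tool_rot: [0.0, 0.993, 0.114, 0.0]
force: [0.6, -0.1, -0.9]
finger_gap: 0.003
grasp_force: 0.0
```

Request:
step_arm:
  plan:
    - [[0.12,-0.15,0,0,0,0,-1],[0.25,-0.3,0,0,0,0,-1],[0.37,-0.45,0,0,0,0,-1],[0.5,-0.6,0,0,0,0,-1],[0.62,-0.72,0,0,0,0,-1],[0.75,-0.87,0,0,0,0,-1],[0.85,-1,0,0,0,0,-1],[0.85,-1,0,0,0,0,-1]]

```text
time: 3.1
tool_pos: [369.5, -237.5, 218.7]
tool_rot: [0.0, 0.993, 0.114, 0.0]
force: [-0.4, -0.2, -0.4]
finger_gap: 0.005
grasp_force: 0.0
```

Request:
step_arm:
  plan:
    - [[0.12,-0.15,0,0,0,0,-1],[0.25,-0.3,0,0,0,0,-1],[0.37,-0.45,0,0,0,0,-1],[0.5,-0.6,0,0,0,0,-1],[0.62,-0.72,0,0,0,0,-1],[0.75,-0.87,0,0,0,0,-1],[0.85,-1,0,0,0,0,-1],[0.85,-1,0,0,0,0,-1]]

```text
time: 4.1
tool_pos: [441.7, -98.0, 218.5]
tool_rot: [0.0, 0.993, 0.114, -0.0]
force: [0.4, -0.4, 0.0]
finger_gap: -0.0
grasp_force: 0.0
```

Request:
step_arm:
  plan:
    - [[0.1,-0.13,0.05,0,0,0,-1],[0.2,-0.27,0.1,0,0,0,-1],[0.3,-0.4,0.15,0,0,0,-1],[0.4,-0.53,0.2,0,0,0,-1],[0.5,-0.67,0.25,0,0,0,-1],[0.6,-0.8,0.3,0,0,0,-1],[0.6,-0.8,0.3,0,0,0,-1],[0.6,-0.8,0.3,0,0,0,-1]]

```text
time: 5.1
tool_pos: [489.8, 10.8, 182.8]
tool_rot: [0.0, 0.994, 0.113, -0.0]
force: [0.2, -0.7, 0.1]
finger_gap: 0.007
grasp_force: 0.0
```

Request:
step_arm:
  plan:
    - [[0.1,-0.1,0.15,0,0,-0.01,-1],[0.2,-0.2,0.3,0,0,-0.02,-1],[0.3,-0.3,0.45,0,0,-0.03,-1],[0.39,-0.4,0.6,0,0,-0.039,-1],[0.39,-0.4,0.6,0,0,-0.039,-1],[0.39,-0.4,0.6,0,0,-0.039,-1],[0.39,-0.4,0.6,0,0,-0.039,-1],[0.39,-0.4,0.6,0,0,-0.039,-1]]

```text
time: 6.1
tool_pos: [524.8, 69.0, 111.3]
tool_rot: [0.0, 0.985, 0.174, 0.001]
force: [0.2, -0.0, 0.4]
finger_gap: 0.006
grasp_force: 0.0
```

```bash
python3 - <<'E'
from h import *
c=arm.get_calibration("wrist"); im=arm.snapshot("wrist"); cv2.imwrite("pics/w1.png",im[:,:,::-1])
print(rects(im,c,(22,150,80),(34,255,255),300,20)); print(arm.get_state()["tool_pos"], c["position"])
E
```

```text
[(361.4, 168.2, 30.8, 41.7, -61.5), (335.4, 239.1, 33.5, 37.0, -70.0), (527.7, 68.4, 77.5, 110.1, 20.0)]
[524.805665    69.004029   111.16071424] [586.71510762  90.93904149 277.50372094]
```

View pics/w1.png

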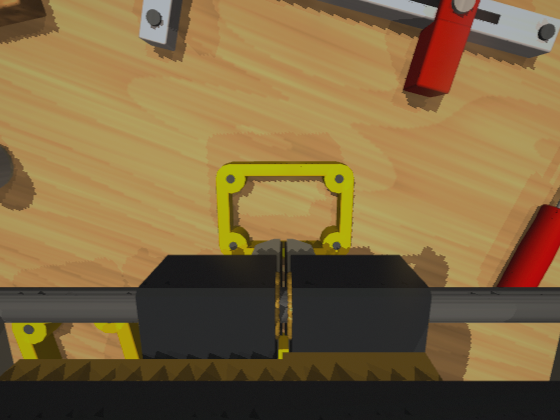

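The wrist view shows the frame square to the tool, centred at column 287 with the fingers at 284. Next I descend shut, then open inside the frame.

Request:
step_arm:
  plan:
    - [[0,0,0.15,0,0,0,-1],[0,0,0.3,0,0,0,-1],[0,0,0.45,0,0,0,-1],[0,0,0.6,0,0,0,-1],[0,0,0.72,0,0,0,-1],[0,0,0.8,0,0,0,-1],[0,0,0.86,0,0,0,-1],[0,0,0.86,0,0,0,-1]]

```text
time: 7.15
tool_pos: [524.6, 69.3, 7.2]
tool_rot: [-0.0, 0.985, 0.174, -0.0]
force: [0.4, 0.6, -0.8]
finger_gap: 0.005
grasp_force: 0.0
```

Request:
step_arm:
  plan:
    - [[0,0,0,0,0,0,-0.05],[0,0,0,0,0,0,-0.05],[0,0,0,0,0,0,-0.05],[0,0,0,0,0,0,-0.05],[0,0,0,0,0,0,-0.05],[0,0,0,0,0,0,-0.05],[0,0,0,0,0,0,-0.05],[0,0,0,0,0,0,-0.05]]

```text
time: 8.15
tool_pos: [524.7, 69.3, 7.4]
tool_rot: [-0.0, 0.985, 0.174, -0.0]
force: [0.5, 0.0, 0.7]
finger_gap: 0.474
grasp_force: 0.0
```

Request:
step_arm:
  plan:
    - [[0.1,-0.02,0,0,0,0.01,-0.05],[0.22,-0.03,0,0,0,0.02,-0.05],[0.34,-0.04,0,0,0,0.03,-0.05],[0.46,-0.05,0,0,0,0.04,-0.05],[0.58,-0.06,0,0,0,0.05,-0.05],[0.7,-0.07,0,0,0,0.06,-0.05],[0.82,-0.08,0,0,0,0.07,-0.05],[0.92,-0.09,0,0,0,0.078,-0.05]]

```text
time: 9.15
tool_pos: [625.1, 117.5, 7.3]
tool_rot: [0.0, 0.999, 0.052, -0.0]
force: [-0.5, -0.5, -0.2]
finger_gap: 0.474
grasp_force: 0.3
```

```bash
cat >> h.py <<'E'
def jig(p,o=np.array([672.5,198.]),t=np.radians(6.03)):
    d=np.asarray(p)[...,:2]-o; return np.stack([d@[np.cos(t),np.sin(t)],d@[-np.sin(t),np.cos(t)]],-1).round(1)
E
python3 - <<'E'
from h import *
s=arm.get_state(); print(s["tool_pos"],jig(s["tool_pos"]),s["force"],rot(s["tool_rot"]).as_matrix()[:,0])
for n in ("wrist","top"):
    c=arm.get_calibration(n); im=arm.snapshot(n); cv2.imwrite(f"pics/{n}2.png",im[:,:,::-1])
    for r in rects(im,c,(22,150,80),(34,255,255),100,20): print(n,r,jig(r[:2]))
E
```

```text
[625.11025458 117.53470884   7.34776136] [-55.6 -75. ] [-0.45183288 -0.53149601 -0.20950282] [ 9.94563473e-01  1.04131875e-01 -2.23631806e-04]
wrist (583.1, 111.7, 14.3, 71.3, 2.6) [-98.  -76.4]
wrist (644.9, 116.5, 38.2, 110.0, 10.6) [-36.  -78.1]
top (341.2, 246.0, 21.9, 58.3, 89.5) [-324.4   82.5]
top (578.4, 668.6, 21.1, 38.1, 68.2) [-44.1 477.9]
top (617.4, 619.3, 20.5, 39.3, -71.1) [-10.5 424.8]
top (647.1, 570.8, 19.2, 38.9, 25.5) [ 13.9 373.4]
top (666.5, 648.9, 17.9, 39.9, -27.1) [ 41.4 449. ]
```

View pics/wrist2.png

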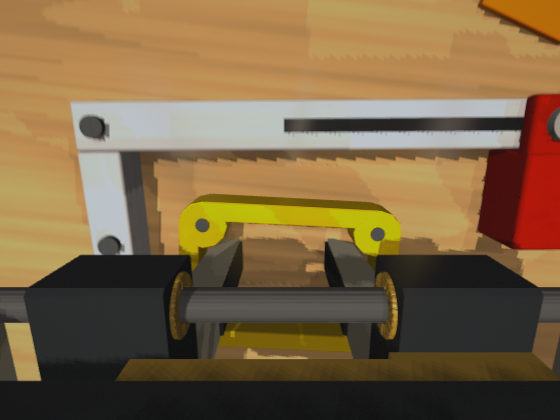

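The frame lies about 2° askew of the fence with a gap left. Pushing on in +x.

Request:
step_arm:
  plan:
    - [[0.03,0,0,0,0,0,-0.05],[0.06,0,0,0,0,0,-0.05],[0.09,0,0,0,0,0,-0.05],[0.12,0,0,0,0,0,-0.05],[0.14,0,0,0,0,0,-0.05],[0.16,0,0,0,0,0,-0.05],[0.18,0,0,0,0,0,-0.05],[0.18,0,0,0,0,0,-0.05]]

```text
time: 10.25
tool_pos: [646.3, 119.6, 7.5]
tool_rot: [-0.0, 0.999, 0.053, 0.0]
force: [0.1, 0.1, 0.1]
finger_gap: 0.474
grasp_force: 0.0
```

Request:
step_arm:
  plan:
    - [[0.003,0,0,0,0,0,-0.05],[0.006,0,0,0,0,0,-0.05],[0.009,0,0,0,0,0,-0.05],[0.012,0,0,0,0,0,-0.05],[0.015,0,0,0,0,0,-0.05],[0.018,0,0,0,0,0,-0.05],[0.02,0,0,0,0,0,-0.05],[0.02,0,0,0,0,0,-0.05]]

```text
time: 11.25
tool_pos: [648.5, 119.9, 7.4]
tool_rot: [-0.0, 0.999, 0.053, -0.0]
force: [-0.0, 0.1, 0.4]
finger_gap: 0.473
grasp_force: 0.4
```

Request:
step_arm:
  plan:
    - [[0.005,0,0,0,0,0,-0.05],[0.01,0,0,0,0,0,-0.05],[0.015,0,0,0,0,0,-0.05],[0.02,0,0,0,0,0,-0.05],[0.025,0,0,0,0,0,-0.05],[0.028,0,0,0,0,0,-0.05],[0.03,0,0,0,0,0,-0.05],[0.03,0,0,0,0,0,-0.05]]

```text
time: 12.25
tool_pos: [650.0, 119.9, 7.0]
tool_rot: [0.0, 0.999, 0.053, -0.003]
force: [-20.6, -4.1, 9.0]
finger_gap: 0.475
grasp_force: 10.7
```

```bash
python3 - <<'E'
from h import *
s=arm.get_state(); print(s["tool_pos"],jig(s["tool_pos"]),s["force"])
n="wrist"; c=arm.get_calibration(n); im=arm.snapshot(n); cv2.imwrite(f"pics/{n}3.png",im[:,:,::-1])
E
```

```text
[650.01269133 119.87139404   7.03879155] [-30.6 -75.3] [-20.59079063  -4.07672861   9.04486695]
```

View pics/wrist3.png

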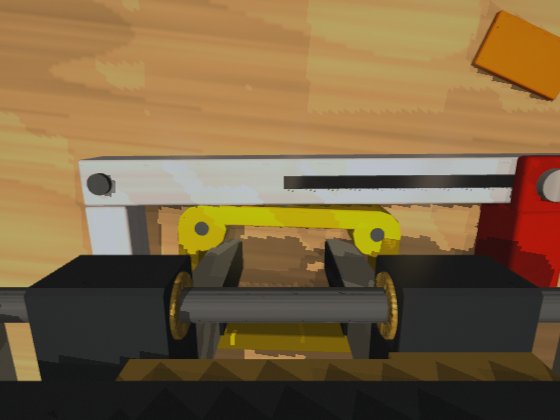

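The left end touches the fence and the right end is about 2° off, because the finger corners meet the bosses at different depths. I'll back off slightly and slide +y to the stop, then square it with the fingers on the flat inner wall.

Request:
step_arm:
  plan:
    - [[-0.02,0,0,0,0,0,-0.05],[-0.02,-0.03,0,0,0,0,-0.05],[-0.02,-0.07,0,0,0,0,-0.05],[-0.02,-0.1,0,0,0,0,-0.05],[-0.02,-0.13,0,0,0,0,-0.05],[-0.02,-0.16,0,0,0,0,-0.05],[-0.02,-0.18,0,0,0,0,-0.05],[-0.02,-0.19,0,0,0,0,-0.05]]

```text
time: 13.3
tool_pos: [646.5, 141.4, 7.1]
tool_rot: [0.001, 0.999, 0.053, -0.001]
force: [-8.4, -11.6, 3.2]
finger_gap: 0.475
grasp_force: 5.7
```

Request:
step_arm:
  plan:
    - [[0,-0.004,0,0,0,0,-0.05],[0,-0.008,0,0,0,0,-0.05],[0,-0.012,0,0,0,0,-0.05],[0,-0.016,0,0,0,0,-0.05],[0,-0.02,0,0,0,0,-0.05],[0,-0.023,0,0,0,0,-0.05],[0,-0.025,0,0,0,0,-0.05],[0,-0.025,0,0,0,0,-0.05]]

```text
time: 14.3
tool_pos: [645.6, 144.3, 6.7]
tool_rot: [0.001, 0.999, 0.053, -0.002]
force: [-10.7, -10.1, 3.3]
finger_gap: 0.472
grasp_force: 6.4
```

```bash
python3 - <<'E'
from h import *
s=arm.get_state(); print(s["tool_pos"],jig(s["tool_pos"]),s["force"])
n="wrist"; c=arm.get_calibration(n); im=arm.snapshot(n); cv2.imwrite(f"pics/{n}4.png",im[:,:,::-1])
E
```

```text
[645.64871356 144.31385687   6.70805677] [-32.3 -50.6] [-10.6901301  -10.12843354   3.2702546 ]
```

View pics/wrist4.png

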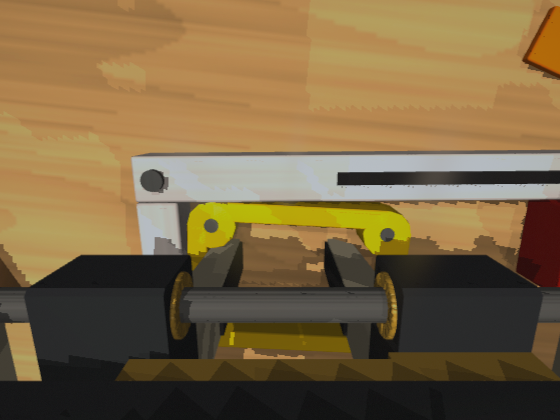

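The frame is near the stop (left edge at column 188) and about 3° askew. I'll narrow the fingers, centre them, and press the flat inner wall in +x.

Request:
step_arm:
  plan:
    - [[-0.03,0.035,0,0,0,0,-0.57],[-0.03,0.035,0,0,0,0,-0.57],[-0.03,0.035,0,0,0,0,-0.57],[-0.03,0.035,0,0,0,0,-0.57],[0,0.035,0,0,0,0,-0.57],[0.03,0.035,0,0,0,0,-0.57],[0.06,0.035,0,0,0,0,-0.57],[0.09,0.035,0,0,0,0,-0.57]]

```text
time: 15.35
tool_pos: [658.5, 142.6, 7.4]
tool_rot: [0.0, 0.999, 0.053, -0.0]
force: [0.5, 0.1, 0.6]
finger_gap: 0.22
grasp_force: 0.3
```

Request:
step_arm:
  plan:
    - [[0.005,0,0,0,0,0,-0.57],[0.01,0,0,0,0,0,-0.57],[0.015,0,0,0,0,0,-0.57],[0.02,0,0,0,0,0,-0.57],[0.025,0,0,0,0,0,-0.57],[0.03,0,0,0,0,0,-0.57],[0.03,0,0,0,0,0,-0.57],[0.03,0,0,0,0,0,-0.57]]

```text
time: 16.35
tool_pos: [659.7, 142.7, 7.4]
tool_rot: [0.0, 0.999, 0.053, -0.003]
force: [-21.0, -4.7, 11.9]
finger_gap: 0.216
grasp_force: 10.8
```

Contact on the flat wall at 21 N. Next I retreat to the frame's middle and push the end wall in +y.

Request:
step_arm:
  plan:
    - [[-0.05,0,0,0,0,0,-0.57],[-0.12,0,0,0,0,0,-0.57],[-0.19,0,0,0,0,0,-0.57],[-0.19,-0.03,0,0,0,0,-0.57],[-0.19,-0.06,0,0,0,0,-0.57],[-0.19,-0.08,0,0,0,0,-0.57],[-0.19,-0.1,0,0,0,0,-0.57],[-0.19,-0.115,0,0,0,0,-0.57]]

```text
time: 17.35
tool_pos: [637.7, 154.5, 7.4]
tool_rot: [0.0, 0.999, 0.053, -0.0]
force: [-0.2, -1.0, 0.9]
finger_gap: 0.216
grasp_force: 0.0
```

Request:
step_arm:
  plan:
    - [[0,-0.005,0,0,0,0,-0.57],[0,-0.01,0,0,0,0,-0.57],[0,-0.015,0,0,0,0,-0.57],[0,-0.02,0,0,0,0,-0.57],[0,-0.025,0,0,0,0,-0.57],[0,-0.025,0,0,0,0,-0.57],[0,-0.025,0,0,0,0,-0.57],[0,-0.025,0,0,0,0,-0.57]]

```text
time: 18.35
tool_pos: [637.4, 157.3, 7.5]
tool_rot: [-0.0, 0.999, 0.053, 0.0]
force: [0.3, 0.2, -0.1]
finger_gap: 0.214
grasp_force: 0.0
```

```bash
python3 - <<'E'
from h import *
s=arm.get_state(); print(s["tool_pos"],jig(s["tool_pos"]),s["force"])
n="wrist"; c=arm.get_calibration(n); im=arm.snapshot(n); cv2.imwrite(f"pics/{n}5.png",im[:,:,::-1])
E
```

```text
[637.36849651 157.25978005   7.4666604 ] [-39.2 -36.8] [ 0.32511634  0.19291154 -0.08849561]
```

View pics/wrist5.png

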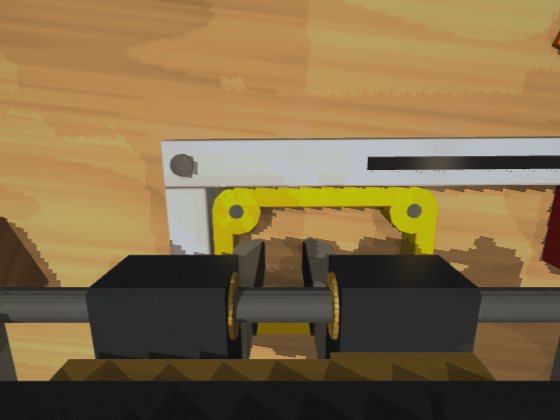

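The frame is now flush with the fence along its side (row 187), with a small gap left at the stop (columns 207 to 213). Pushing +y further.

Request:
step_arm:
  plan:
    - [[0,-0.008,0,0,0,0,-0.57],[0,-0.015,0,0,0,0,-0.57],[0,-0.02,0,0,0,0,-0.57],[0,-0.025,0,0,0,0,-0.57],[0,-0.03,0,0,0,0,-0.57],[0,-0.035,0,0,0,0,-0.57],[0,-0.035,0,0,0,0,-0.57],[0,-0.035,0,0,0,0,-0.57]]

```text
time: 19.4
tool_pos: [637.2, 159.2, 7.5]
tool_rot: [0.002, 0.999, 0.052, -0.0]
force: [0.6, -18.8, 2.7]
finger_gap: 0.211
grasp_force: 9.2
```

Request:
step_arm:
  plan:
    - [[0,0.06,0,0,0,0,-0.57],[0,0.12,0,0,0,0,-0.57],[0,0.17,0,0,0,0,-0.57],[0.05,0.17,0,0,0,0,-0.57],[0.1,0.17,0,0,0,0,-0.57],[0.14,0.17,0,0,0,0,-0.57],[0.165,0.17,0,0,0,0,-0.57],[0.185,0.17,0,0,0,0,-0.57]]

```text
time: 20.4
tool_pos: [659.6, 143.5, 7.3]
tool_rot: [0.0, 0.999, 0.053, -0.002]
force: [-28.4, -4.0, 15.7]
finger_gap: 0.215
grasp_force: 14.1
```

Request:
step_arm:
  plan:
    - [[-0.08,0,0,0,0,0,-0.57],[-0.17,0,0,0,0,0,-0.7],[-0.17,0,0,0,0,0,-0.8],[-0.17,0,-0.1,0,0,0,-1],[-0.17,0,-0.2,0,0,0,-1],[-0.17,0,-0.3,0,0,0,-1],[-0.17,0,-0.4,0,0,0,-1],[-0.17,0,-0.45,0,0,0,-1]]

```text
time: 21.4
tool_pos: [641.2, 141.4, 62.6]
tool_rot: [-0.0, 0.999, 0.053, 0.001]
force: [-0.6, 0.3, -0.5]
finger_gap: 0.004
grasp_force: 0.0
```

```bash
python3 - <<'E'
from h import *
s=arm.get_state(); print(s["tool_pos"],jig(s["tool_pos"]),s["force"])
n="wrist"; c=arm.get_calibration(n); im=arm.snapshot(n); cv2.imwrite(f"pics/{n}6.png",im[:,:,::-1])
for b in blobs(im,(0,170,80),(6,255,255),100):
    q=jig(ray(c,b,32)); print(q.min(0),q.max(0))
E
```

```text
[641.18148549 141.3857649   62.61733007] [-37.1 -53. ] [-0.57257998  0.34307574 -0.46140901]
[ -43.9 -204.7] [  23.8 -177.5]
```

View pics/wrist6.png

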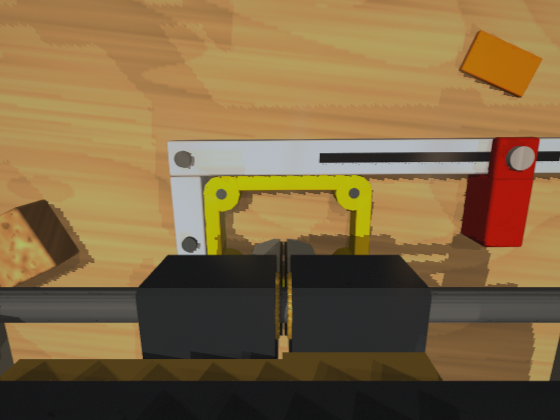

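The frame sits flush in the corner on both sides. Next I go behind the jaw (back at jig y about -205) and descend.

Request:
step_arm:
  plan:
    - [[0,0.13,0,0,0,0,-1],[0.02,0.26,0,0,0,0,-1],[0.04,0.39,0,0,0,0,-1],[0.06,0.52,0,0,0,0,-1],[0.08,0.65,0,0,0,0,-1],[0.1,0.78,0,0,0,0,-1],[0.11,0.9,0,0,0,0,-1],[0.11,0.9,0,0,0,0,-1]]

```text
time: 22.45
tool_pos: [665.5, 34.4, 61.4]
tool_rot: [-0.0, 0.999, 0.052, -0.0]
force: [0.4, 0.0, -1.2]
finger_gap: 0.005
grasp_force: 0.0
```

Request:
step_arm:
  plan:
    - [[0,0.15,0,0,0,0,-1],[0,0.3,0,0,0,0,-1],[0,0.45,0,0,0,0,-1],[0,0.62,0,0,0,0,-1],[0,0.62,0.1,0,0,0,-1],[0,0.62,0.2,0,0,0,-1],[0,0.62,0.3,0,0,0,-1],[0,0.62,0.41,0,0,0,-1]]

```text
time: 23.45
tool_pos: [673.0, -38.2, 11.1]
tool_rot: [-0.0, 0.999, 0.053, -0.0]
force: [-0.5, -0.6, -0.4]
finger_gap: 0.005
grasp_force: 0.0
```

Request:
step_arm:
  plan:
    - [[0,-0.06,0,0,0,0,-1],[0,-0.12,0,0,0,0,-1],[0,-0.2,0,0,0,0,-1],[0,-0.28,0,0,0,0,-1],[0,-0.36,0,0,0,0,-1],[0,-0.44,0,0,0,0,-1],[0,-0.52,0,0,0,0,-1],[0,-0.6,0,0,0,0,-1]]

```text
time: 24.45
tool_pos: [665.6, 33.6, 12.3]
tool_rot: [0.0, 0.999, 0.053, 0.0]
force: [-0.5, -2.2, 1.9]
finger_gap: 0.004
grasp_force: 1.4
```

Request:
step_arm:
  plan:
    - [[0,-0.01,0,0,0,0,-1],[0,-0.02,0,0,0,0,-1],[0,-0.03,0,0,0,0,-1],[0,-0.04,0,0,0,0,-1],[0,-0.05,0,0,0,0,-1],[0,-0.06,0,0,0,0,-1],[0,-0.07,0,0,0,0,-1],[0,-0.07,0,0,0,0,-1]]

```text
time: 25.45
tool_pos: [664.7, 41.5, 12.2]
tool_rot: [-0.0, 0.999, 0.053, -0.0]
force: [1.1, -0.7, 0.9]
finger_gap: 0.007
grasp_force: 0.5
```

Request:
step_arm:
  plan:
    - [[0,-0.005,0,0,0,0,-1],[0,-0.01,0,0,0,0,-1],[0,-0.015,0,0,0,0,-1],[0,-0.02,0,0,0,0,-1],[0,-0.025,0,0,0,0,-1],[0,-0.03,0,0,0,0,-1],[0,-0.03,0,0,0,0,-1],[0,-0.03,0,0,0,0,-1]]

```text
time: 26.45
tool_pos: [664.3, 44.9, 12.3]
tool_rot: [-0.0, 0.999, 0.053, 0.0]
force: [0.2, -1.1, 1.1]
finger_gap: 0.004
grasp_force: 0.6
```

Request:
step_arm:
  plan:
    - [[0,-0.005,0,0,0,0,-1],[0,-0.01,0,0,0,0,-1],[0,-0.015,0,0,0,0,-1],[0,-0.02,0,0,0,0,-1],[0,-0.022,0,0,0,0,-1],[0,-0.025,0,0,0,0,-1],[0,-0.025,0,0,0,0,-1],[0,-0.025,0,0,0,0,-1]]

```text
time: 27.45
tool_pos: [664.2, 45.6, 12.3]
tool_rot: [0.002, 0.999, 0.052, 0.0]
force: [0.8, -18.3, 0.5]
finger_gap: 0.006
grasp_force: 9.4
```

The jaw is firm against the frame (18 N). Backing off, rising and checking.

Request:
step_arm:
  plan:
    - [[0,0.04,0,0,0,0,-1],[0,0.1,0,0,0,0,-1],[0,0.15,0,0,0,0,-1],[0,0.15,-0.2,0,0,0,-1],[0,0.15,-0.4,0,0,0,-1],[0,0.15,-0.6,0,0,0,-1],[0,0.15,-0.8,0,0,0,-1],[0,0.15,-0.9,0,0,0,-1]]

```text
time: 28.45
tool_pos: [666.2, 29.9, 121.6]
tool_rot: [-0.0, 0.999, 0.053, 0.001]
force: [0.6, -0.1, 0.2]
finger_gap: 0.003
grasp_force: 0.0
```

Request:
step_arm:
  plan:
    - [[-0.1,0.1,0,0,0,0,-1],[-0.3,0.3,0,0,0,0,-1],[-0.5,0.5,0,0,0,0,-1],[-0.7,0.7,0,0,0,0,-1],[-0.9,0.9,0,0,0,0,-1],[-1,1,0,0,0,0,-1],[-1,1,0,0,0,0,-1],[-1,1,0,0,0,0,-1]]

```text
time: 29.45
tool_pos: [559.4, -101.6, 120.0]
tool_rot: [-0.0, 0.999, 0.053, -0.0]
force: [0.0, 0.8, -0.9]
finger_gap: 0.005
grasp_force: 0.0
```

```bash
python3 - <<'E'
from h import *
for n in("top","scene"):
    c=arm.get_calibration(n); im=arm.snapshot(n)
    if n=="scene": cv2.imwrite("pics/scene7.png",im[:,:,::-1])
    for r in rects(im,c,(22,150,80),(34,255,255),300,20): print(n,r,jig(r[:2]))
    for b in blobs(im,(0,170,80),(6,255,255),100):
        q=jig(ray(c,b,32))
        if abs(q[:,0].mean())<60: print(" jaw",q.min(0),q.max(0))
E
```

```text
top (319.7, 184.4, 104.7, 141.8, -61.4) [-352.3   23.5]
top (352.2, -24.9, 99.4, 143.6, -72.3) [-341.9 -188. ]
 jaw [ -45.9 -133.5] [  11.7 -111.4]
scene (639.4, 138.6, 77.6, 110.4, 6.4) [-39.2 -55.6]
scene (319.3, 182.4, 102.7, 142.1, -61.4) [-352.9   21.6]
scene (352.4, -30.4, 102.8, 141.9, -70.8) [-342.3 -193.5]
 jaw [ -43.3 -134.2] [  24.  -110.8]
```

View pics/scene7.png

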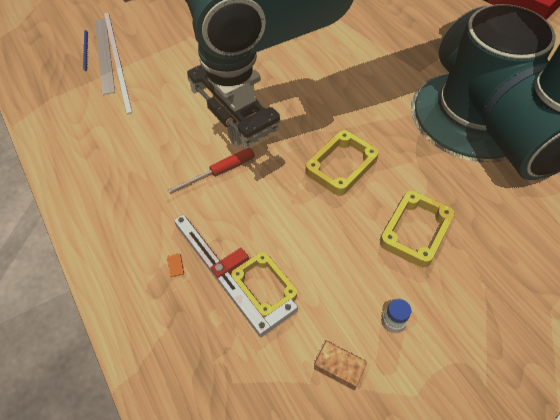

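The frame at (265,284) is boxed in the corner at jig (-39.2,-55.6) and 6.4°, against the jig's 6.0°. The jaw touches it, and nothing else has moved. Handing in.

```bash
python3 -c "
from station import arm
print(arm.finish_job())"
```

```text
the job is handed in; nothing more can be done
None
```

Handed in at about 30 s (no verdict returned): the last camera check put the frame flush in the jig corner, within 1 mm of its place and about 0.4° of square, the jaw touching it, and the block, jar, driver and tile looking unmoved.

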